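Dispense one toy wheel and nudge it into the V-stop

TASK

Press the dispenser's red plunger all the way down once and let it come back up, so that a single wooden wheel slides out. Then push that wheel along the table with the fingertips until it sits home in the notch of the green V-stop, touching both notch walls. Do not lift, tip or carry the wheel, let no second wheel out, leave everything else where it is, and finish clear of everything.

Things in the scene. Friction and masses are not known exactly. Their poses are not given: they have to be found in the camera images.
- dispenser: toy-wheel dispenser screwed down: clear square magazine (59 x 59 mm, 46 mm tall), blue housing behind it (local x 30 to 142 mm, 59 mm wide, 49 mm tall) with the plunger on it. Origin on the table under the magazine's axis; local -x is the outlet direction. Steel foot strips 6 mm high reach to local y = +-44 mm
- outlet (a point): on the table at the middle of the outlet, a 17 mm high gap under the magazine's front wall (29.5 mm from the dispenser's origin). One full plunger stroke pushes only the bottom wheel out along the table; it comes to rest with its centre about 53 mm beyond this point, straight ahead of it. As the plunger rises the next wheel drops down
- plunger (a joint): plunger travel in m: 0 up, 0.028 fully pressed down; a spring returns it when let go (about 3 N to start, 8 N at the bottom when pressed slowly, up to 15 N when pressed fast)
- plunger_top (a point): centre of the top of the plunger's red round cap (42 mm across, top 109 mm above the table when up; 81 mm when pressed); it is pressed straight down
- vstop: green double V-stop fixed to the table: two 50 x 50 mm blocks 18 mm tall set as diamonds side by side along its x, meeting at a corner, so that a right-angled V-notch opens to its +y and another to its -y. Origin on the table midway between the notches; 135 mm along x, 71 mm along y. It stands to one side of the outlet lane (which side varies); one notch faces the lane
- notch_a (a point): on the table, where a wheel's centre lies when it sits home in the notch on the V-stop's +y side (34.5 mm from its origin), touching both notch walls
- notch_b (a point): the same for the notch on its -y side
- wheel1: wooden toy wheel with red hub, 44 mm diameter, 14 mm thick, about 18 g; the bottom wheel of the three stacked in the magazine at the start; origin at the centre of its underside, z up
- wheel2: wooden toy wheel with red hub, 44 mm diameter, 14 mm thick, about 18 g; the middle wheel of the three stacked in the magazine at the start; origin at the centre of its underside, z up
- wheel3: wooden toy wheel with red hub, 44 mm diameter, 14 mm thick, about 18 g; the top wheel of the three stacked in the magazine at the start; origin at the centre of its underside, z up
- tape: yellow tape measure, 76 x 62 x 34 mm, lying flat; bystander; origin at the centre of its underside
- glue: yellow glue bottle, 54 mm across, 160 mm tall; bystander; origin at the centre of its underside
- sander: cork sanding block with red sole, 110 x 62 x 28 mm; bystander; origin at the centre of its underside
- driver: orange-handled screwdriver lying on the table; origin near its middle; bystander
- offcut: pale wood offcut, 120 x 45 x 30 mm; bystander; origin at the centre of its underside
- mug: blue mug, 80 mm across, 90 mm tall; bystander; origin at the centre of its underside
- toybody: blue-painted wooden toy-car body without wheels, 140 x 60 x 45 mm; bystander; origin at the centre of its underside
Mind the look-alikes: they are no part of the job. Of the things shaped like the vstop, the green one is meant.

How it is judged:
By the outcome, as a careful person would: the job done as asked, in the order asked, and still so for the second after the job is handed in, with the robot touching nothing.
It also fails if it takes over 51 s, if anything falls off the work surface, if the arm or the gripper's body presses on something with over 40 N, if the wrist force passes 120 N, or if a joint passes its speed limit or range.

ROBOT

A 7-joint arm with a two-finger parallel gripper is mounted at the origin on the work surface. World frame = base frame: x ahead of the robot, y to its left, z up, the work surface at z = 0. Lengths are in m, angles in rad, forces in N, time in s.
With the tool pointing down it reaches from about 0.4 to 0.75 m from the base axis. Payload 19.5 kg.
Tool frame: the origin (TCP) lies on the centre line of the jaws, within the pads' length; the fingertips stand env.tip_extent ahead of it and the grasp point (between the pads) lies 8 mm behind it (env.tip_extent is the distance from the TCP to the fingertips, in m); z points along the fingers, y is the line along which they close (so a half turn about z gives the same grasp; the last joint's range is limited). The gripper opens to 85 mm and grips with 20 to 120 N. Pads are 22 mm wide; open, the fingers measure 114 mm over their backs; the gripper's body (76 mm by 85 mm) begins 54 mm behind the grasp point. The pads swing forward as they close: fully open they stand 13 mm farther back than shut.
Start: joints at [1.249, 0.707, -0.028, 1.485, 0.022, 0.951, -0.075], TCP at [0.159, -0.553, 0.242] pointing down, gripper open.
Joint ranges: [-2.71, 2.71], [-0.32, 2.16], [-1.57, 1.52], [0, 2.45], [-1.46, 4.6], [0, 2.02], [-2.83, 2.83]. Speed limits (rad/s): [1.89, 1.89, 2.57, 2.57, 3.01, 3.01, 3.01].

INTERFACE

Orientations are given as [roll, pitch, yaw] about the fixed x, y, z axes, in that order (R = Rz(yaw) Ry(pitch) Rx(roll)).
In Python, from station import env gives the robot as it stands.
- The arm moves only by the tool play_rows, never from a script. Its argument "plan" is a list that holds one entry, the list of rows, each a list of 4 numbers: the shift along the tool's x, y, z in m, then the turn about the tool's z in degrees. A call has 1 to 20 rows; each row is the pose to reach, as a shift and turn from the pose commanded when the call began, along the tool's axes at that moment; what a row does not reach only later rows make up. A row lasts 1/10 s, in which the tool goes at most 50 mm and 8.59 degrees, less where a joint would pass 70% of its speed; a pose out of reach is approached as far as the arm can. A call with a gripper value outside its range is refused whole. "fingers" is the opening, from -1 (shut) to 1 (fully open), set as the call begins (left out, the last holds). The fingers move at their own pace and stop on an object; the grip force is fixed at half the most. Time passes only in rows, so rows that repeat a pose let the fingers close. It gives the time, the measured TCP pose, the force, the opening and the grip force at its end, in the units of the state.
- env.get_state(): the state, without advancing time (a new reading comes with each control period).
- env.read_camera(name): name is "scene" or "top" or "wrist"; returns the picture (480x640x3 uint8, red, green, blue); there is no depth.
- env.get_calibration(name): a dict with "camera_matrix" (3x3 intrinsics, pixels), "T" (4x4, takes a point from camera to world coordinates); the wrist camera has in their place "T_tool_cam" (4x4, takes a point from camera to tool coordinates, whose origin is the TCP and whose axes are the flange's). Camera axes: x right, y down, z forward; pixel columns grow to the right and rows downward; lengths in m; the calibration is good to about 2 mm. A picture is of the moment at which its call begins: read the wrist's pose just before it. get_calibration takes no time and is no camera call.
- env.close_job(): hands the job in; it is judged then, once.
The state is a dict: "clock": time; "joints": joint angles; "dq": joint speeds; "joint_efforts": joint torques, N m; "tool_pos": TCP position; "ee_rot": TCP orientation; "ft_force": force on the tool from outside, world axes, zero at the start; "ft_torque": the same for the moment, N m; "finger_gap": finger opening in m; "grip_force": force on a finger pad.
Only numpy, scipy, OpenCV 4.12 (cv2) and the standard library are available. Lean on these libraries where they do the work, as an engineer would, in place of code of your own. Each camera call takes 0.05 s, during which the arm holds its last target. There are 200 camera calls.

## Working session

There is one attempt and no reset: what is moved stays moved. The work goes in short steps, Python scripts to look and compute and a tool call to move; the robot and the scene stay as the last step left them, time stands still between calls to the robot, and variables do not carry over. Pictures are saved under pics/ and viewed, at most 10 in all, crops included, and the job is handed in when it is done.

Besides the shell and the picture viewer there is one more tool, called after ">>>" as a command line: name --argument value ..., lists and objects as JSON in quotes. play_rows: Moves the arm, as the interface text tells. Its arguments: {"type":"object","properties":{"plan":{"type":"array","items":{"type":"array","items":{"type":"array","items":{"type":"number"}}}},"fingers":{"type":"number"}},"required":["plan"]}

```bash
mkdir -p pics
python3 - <<'E'
from station import env
import cv2,numpy as np
s=env.get_state();print(s,env.tip_extent)
for n in("top","scene"):
    cv2.imwrite(f"pics/{n}0.png",env.read_camera(n)[:,:,::-1]);c=env.get_calibration(n);print(n,c)
print(env.get_calibration("wrist"))
E
```

```text
{'clock': 0.0, 'joints': array([ 1.24928826,  0.70711582, -0.02762349,  1.48496422,  0.02199627,
        0.95089395, -0.07553108]), 'dq': array([-3.24958910e-04, -1.16105637e-03,  5.93186407e-04,  4.85019739e-05,
        3.15802131e-04,  1.72688860e-03, -1.20246410e-03]), 'joint_efforts': array([ 1.59935727e-03, -8.83198857e+01,  1.23489462e+00, -2.36163944e+01,
        1.68891298e-02,  6.49758629e-03, -5.59350633e-05]), 'tool_pos': array([ 0.15873705, -0.55240854,  0.24182822]), 'ee_rot': array([-3.14051389e+00,  2.66308691e-05,  2.79779257e-01]), 'ft_force': array([ 0.62505962, -0.23989419, -0.02153695]), 'ft_torque': array([ 0.06511759, -0.02112735, -0.0100827 ]), 'grip_force': 0.0, 'finger_gap': 0.0853636624447606} 0.011
top {'camera_matrix': array([[547.01574139,   0.        , 324.20776514],
       [  0.        , 547.01574139, 238.33789172],
       [  0.        ,   0.        ,   1.        ]]), 'T': array([[ 0.01551854, -0.98854286,  0.15014055,  0.31221513],
       [-0.99973018, -0.01274462,  0.01942013,  0.03822026],
       [-0.01728415, -0.15040141, -0.98847391,  1.29708479],

[... 321 characters left out ...]
759061,  0.39219378, -0.56284629,  0.75897032],
       [ 0.00653915, -0.82438953, -0.56598511,  0.81366005],
       [ 0.        ,  0.        ,  0.        ,  1.        ]])}
{'camera_matrix': array([[424.95319429,   0.        , 322.705348  ],
       [  0.        , 424.95319429, 242.00833777],
       [  0.        ,   0.        ,   1.        ]]), 'T_tool_cam': array([[-8.43424805e-04, -9.65029442e-01, -2.62140164e-01,
         6.62007054e-02],
       [ 9.99999644e-01, -8.19605098e-04, -2.00203792e-04,
         1.24929619e-03],
       [-2.16488612e-05, -2.62140239e-01,  9.65029789e-01,
        -1.31056552e-01],
       [ 0.00000000e+00,  0.00000000e+00,  0.00000000e+00,
         1.00000000e+00]])}
```

View pics/top0.png

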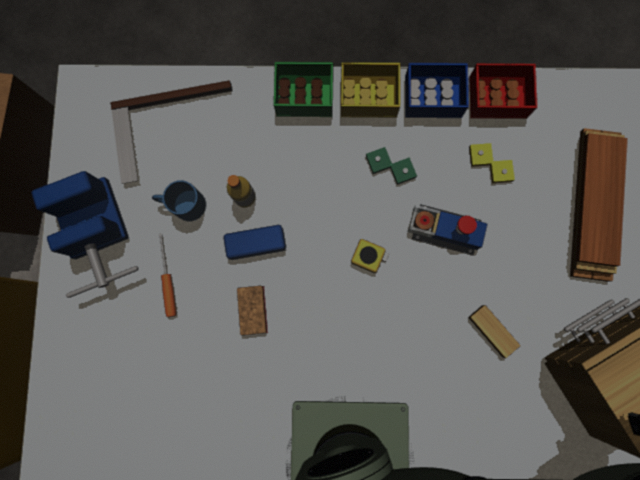

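View pics/scene0.png

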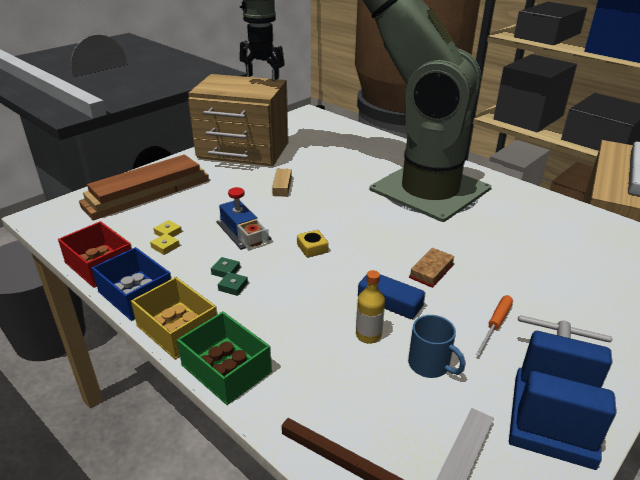

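The top view shows the dispenser's magazine at about (425,220) and its plunger at (467,226), so the outlet points left. The green V-stop is at about (390,165) and the tape at (368,256). I'll zoom in to measure.

```bash
cat > h.py <<'E'
import numpy as np,cv2
from station import env
def ray(n,p,z):
    c=env.get_calibration(n);T=c["T"];K=c["camera_matrix"]
    d=T[:3,:3]@np.linalg.solve(K,[p[0],p[1],1.]);o=T[:3,3]
    return (o+d*(z-o[2])/d[2])[:2]
def proj(n,P):
    c=env.get_calibration(n);T=c["T"];q=c["camera_matrix"]@(T[:3,:3].T@(np.array(P)-T[:3,3]));return q[:2]/q[2]
E
python3 - <<'E'
from h import *
im=cv2.imread("pics/top0.png")
c=cv2.resize(im[130:280,340:525],None,fx=4.3,fy=4,interpolation=cv2.INTER_CUBIC)
c=cv2.resize(im[135:285,340:530],None,fx=4,fy=4,interpolation=cv2.INTER_CUBIC)
cv2.imwrite("pics/crop0.png",cv2.convertScaleAbs(c,alpha=1.6))
h=cv2.cvtColor(im,cv2.COLOR_BGR2HSV)
def blobs(m,z,x0,x1,y0,y1):
    k=np.zeros(m.shape,np.uint8);k[y0:y1,x0:x1]=m[y0:y1,x0:x1]
    n,l,s,ce=cv2.connectedComponentsWithStats(k)
    for i in range(1,n):
        if s[i,4]>15:
            cn,_=cv2.findContours((l==i).astype(np.uint8),0,2)
            print(s[i],ce[i],ray("top",ce[i],z),cv2.minAreaRect(cn[0]))
            bx=cv2.boxPoints(cv2.minAreaRect(cn[0]));print(np.array([ray("top",p,z) for p in bx]).round(4).tolist())
print("green");blobs(cv2.inRange(h,(60,80,30),(95,255,255)),.018,350,430,130,200)
print("red")
red=cv2.inRange(h,(0,190,110),(4,255,255))|cv2.inRange(h,(174,190,110),(180,255,255))
blobs(red,.109,405,500,200,260)
print("blue");blobs(cv2.inRange(h,(100,120,40),(125,255,255)),.049,405,500,195,260)
E
```

```text
green
[367 148  49  35 705] [390.85957447 165.25815603] [ 0.6866513 -0.0944882] ((391.0, 165.0), (52.79536819458008, 25.48236846923828), 23.749494552612305)
[[0.684, -0.0243], [0.7427, -0.0489], [0.6906, -0.1652], [0.6327, -0.1401]]
red
[459 217  17  16 179] [467.65921788 224.13407821] [ 0.52828113 -0.25297117] ((466.9000244140625, 224.20001220703125), (16.099689483642578, 14.758047103881836), 26.56505012512207)
[[0.5211, -0.2282], [0.5508, -0.2433], [0.5351, -0.2744], [0.5055, -0.2593]]
blue
[436 212  51  35 823] [458.87241798 229.83961118] [ 0.52558917 -0.2472083 ] ((460.8868408203125, 228.93853759765625), (47.41435623168945, 24.612985610961914), 14.470293045043945)
[[0.513, -0.1919], [0.5691, -0.2069], [0.5425, -0.312], [0.4869, -0.2963]]
```

View pics/crop0.png

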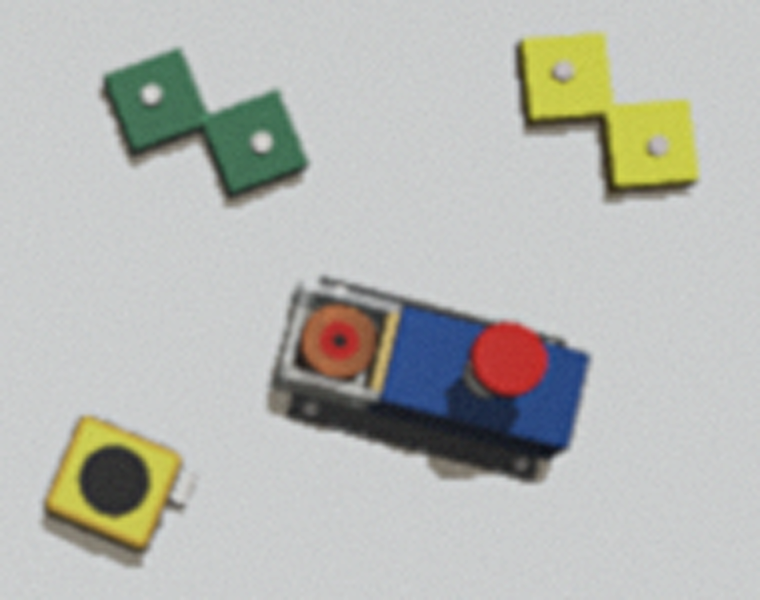

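The crop shows the green blocks with their screws at (151,94) and (262,141). The top wheel is at (339,341), the cap at (508,358), and the housing's rear corners at (589,353) and (562,447). I'll fit both models to these points.

```bash
cat >> h.py <<'E'
from scipy.optimize import least_squares
def fit(n,L,px,g):
    L=np.array(L,float)
    def f(q):
        c,s=np.cos(q[2]),np.sin(q[2])
        W=np.c_[q[0]+c*L[:,0]-s*L[:,1],q[1]+s*L[:,0]+c*L[:,1],L[:,2]]
        return (np.array([proj(n,w) for w in W])-px).ravel()
    r=least_squares(f,g,loss="soft_l1");return r.x,r.fun.reshape(-1,2)
E
python3 - <<'E'
from h import *
cr=lambda p:np.array(p)/4+[340,135]-.375
d=.0354;z=.018
# V-stop: x axis along blocks: block1 centre at -d, block2 at +d
L=[];
for c in(-d,d): L+= [(c-d,0,z),(c,d,z),(c+d,0,z),(c,-d,z)]
# image: block1 corners: left, top, right, bottom... image +x world = up
px1=[(105,75),(181,49),(207,118),(135,150)];px2=[(205,120),(278,92),(307,165),(232,195)]
q,r=fit("top",L,cr(px1+px2),[.687,-.094,-2.0]);print("v",q,np.degrees(q[2]),(r).round(2).tolist())
ax=np.array([-np.sin(q[2]),np.cos(q[2])]);print("notches",q[:2]+.0345*ax,q[:2]-.0345*ax)
# dispenser local +x toward housing; orient outlet ~ +y
pc=ray("top",cr((339,341)),.042);print("wheel3",pc,"cap",ray("top",cr((508,358)),.109))
th=np.radians(-104)
L=[(0,0,.042),(.142,-.0295,.049),(.142,.0295,.049)]
for s in (1,):
    q,r=fit("top",L,cr([(339,341),(562,447),(589,353)]),[*pc,th]);print("d",q,np.degrees(q[2]),r.round(2).tolist())
u=-np.array([np.cos(q[2]),np.sin(q[2])]);
R=np.array([[-u[0],u[1]],[-u[1],-u[0]]])
print("cap local",R.T@(ray("top",cr((508,358)),.109)-q[:2]),"outlet dir",u,"wheel rest",q[:2]+.0825*u)
E
```

```text
v [ 0.68807332 -0.09516959 -1.98728572] -113.8630842966667 [[-1.58, -0.42], [-1.25, -0.92], [-0.23, 0.56], [-1.66, -0.37], [0.27, 0.06], [1.39, 0.02], [1.84, 0.65], [1.12, 0.26]]
notches [ 0.71962408 -0.10912665] [ 0.65652256 -0.08121253]
wheel3 [ 0.54928271 -0.16941997] cap [ 0.52827328 -0.25071079]
d [ 0.55023192 -0.16702027 -1.82386145] -104.49956337742086 [[-1.04, -0.41], [1.0, 0.73], [0.0, -0.23]]
cap local [ 0.08652279 -0.00030543] outlet dir [0.25037263 0.96814955] wheel rest [ 0.57088766 -0.08714793]
```

```bash
cat >> h.py <<'E'
from scipy.spatial.transform import Rotation as Ro
def shift(goal,yaw=None):
    s=env.get_state();R=Ro.from_euler("xyz",s["ee_rot"]).as_matrix()
    d=R.T@(np.array(goal)-s["tool_pos"])
    t=None if yaw is None else -np.degrees(yaw-s["ee_rot"][2])
    return d.round(4),t,s["tool_pos"].round(4),s["ee_rot"].round(3),s["ft_force"].round(2),s["clock"],s["finger_gap"]
E
python3 - <<'E'
from h import *
print(shift([.5283,-.2518,.16],np.radians(-5)))
print("tip px",proj("scene",env.get_state()["tool_pos"]-[0,0,.011]))
c,s=np.cos(-1.98729),np.sin(-1.98729)
d=.0321;e=.03535;L=[]
for k in(-d,d): L+= [(k-e,0,.018),(k,e,.018),(k+e,0,.018),(k,-e,.018)]
# refit from contours, excluding the merged middle corners
cr=lambda p:np.array(p)/4+[340,135]-.375
px=[(105,75),(181,49),(207,118),(135,150),(205,120),(278,92),(307,165),(232,195)]
k=[0,1,3,5,6,7]
q,r=fit("top",np.array(L)[k],cr(px)[k],[.688,-.095,-1.98]);print(q,np.degrees(q[2]),r.round(2).tolist(),q[:2]-.0345*np.array([-np.sin(q[2]),np.cos(q[2])]))
print("tape px383,249",ray("top",(383.7,248.7),.034), ray("top",(361,239),.034))
E
```

```text
(array([ 0.4382, -0.1868,  0.0821]), np.float64(21.03117618793638), array([ 0.1588, -0.5524,  0.2419]), array([-3.141, -0.   ,  0.28 ]), array([ 0.88, -0.24, -1.27]), 0.1, 0.08522227036203732)
tip px [263.66710208  81.83625851]
[ 0.68774529 -0.09525282 -1.99268581] -114.17248690394491 [[-0.22, 0.13], [0.12, -0.26], [-0.4, 0.2], [0.2, -0.29], [0.53, 0.35], [-0.2, -0.15]] [ 0.65627036 -0.08112559]
tape px383,249 [ 0.48148528 -0.07566277] [ 0.50361113 -0.02282354]
```

>>> play_rows --plan '[[[0, 0, -0.04, 0], [0.02, -0.008, -0.06, 0], [0.055, -0.023, -0.06, 2], [0.095, -0.04, -0.06, 4], [0.135, -0.057, -0.06, 7], [0.175, -0.075, -0.06, 10], [0.215, -0.092, -0.06, 13], [0.255, -0.11, -0.06, 16], [0.295, -0.126, -0.05, 19], [0.335, -0.143, -0.03, 21], [0.375, -0.16, 0, 21], [0.41, -0.175, 0.03, 21], [0.43, -0.184, 0.06, 21], [0.438, -0.187, 0.08, 21], [0.438, -0.187, 0.082, 21], [0.438, -0.187, 0.082, 21], [0.438, -0.187, 0.082, 21], [0.438, -0.187, 0.082, 21]]]' --fingers -1

```text
clock: 1.9
tool_pos: [0.528, -0.2527, 0.1615]
ee_rot: [3.141, -0.001, -0.088]
ft_force: [-0.4, 0.8, -0.7]
finger_gap: 0.0001
grip_force: 0.0
```

Run:
```python
from h import *
print(shift([.5283,-.2518,.092]))
s=env.get_state();im=env.read_camera("wrist")[:,:,::-1]
cv2.imwrite("pics/w1.png",im)
```

```text
(array([ 0.0001, -0.001 ,  0.0695]), None, array([ 0.528 , -0.2527,  0.1615]), array([ 3.141e+00, -1.000e-03, -8.800e-02]), array([-0.45,  0.78, -0.65]), 1.9, 0.00013885581012508693)
```

View pics/w1.png

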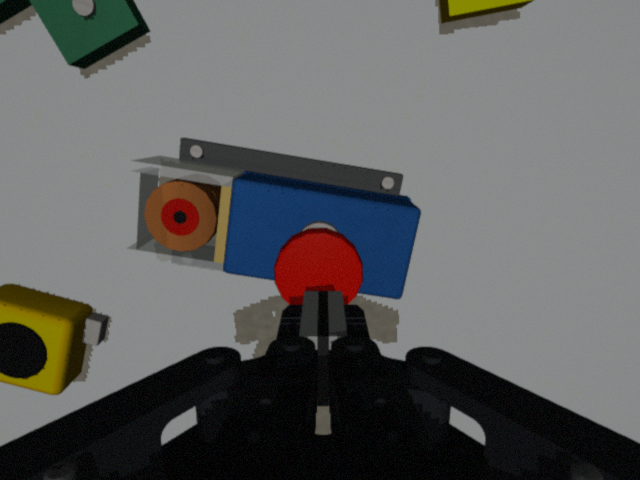

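The wrist view shows the cap at (318,270), under the shut fingertips at (322,292) and within about 3 mm of the prediction. The press can go ahead.

>>> play_rows --plan '[[[0.002, -0.001, 0.015, 0], [0.002, -0.001, 0.03, 0], [0.002, -0.001, 0.04, 0], [0.002, -0.001, 0.043, 0], [0.002, -0.001, 0.046, 0], [0.002, -0.001, 0.049, 0], [0.002, -0.001, 0.052, 0], [0.002, -0.001, 0.055, 0], [0.002, -0.001, 0.058, 0], [0.002, -0.001, 0.061, 0], [0.002, -0.001, 0.064, 0], [0.002, -0.001, 0.067, 0], [0.002, -0.001, 0.069, 0], [0.002, -0.001, 0.07, 0], [0.002, -0.001, 0.07, 0], [0.002, -0.001, 0.07, 0]]]'

```text
clock: 3.55
tool_pos: [0.5301, -0.2513, 0.0919]
ee_rot: [3.141, -0.0, -0.087]
ft_force: [-6.7, 3.1, 22.6]
finger_gap: 0.0002
grip_force: 10.9
```

Run:
```python
from h import *
print(shift([.5283,-.2518,.092]))
im=env.read_camera("wrist")[:,:,::-1]
cv2.imwrite("pics/w2.png",im)
```

```text
(array([-0.0017,  0.0006, -0.0001]), None, array([ 0.5301, -0.2513,  0.0919]), array([ 3.141, -0.   , -0.087]), array([-6.7 ,  3.11, 22.56]), 3.55, 0.00020504395090608667)
```

View pics/w2.png

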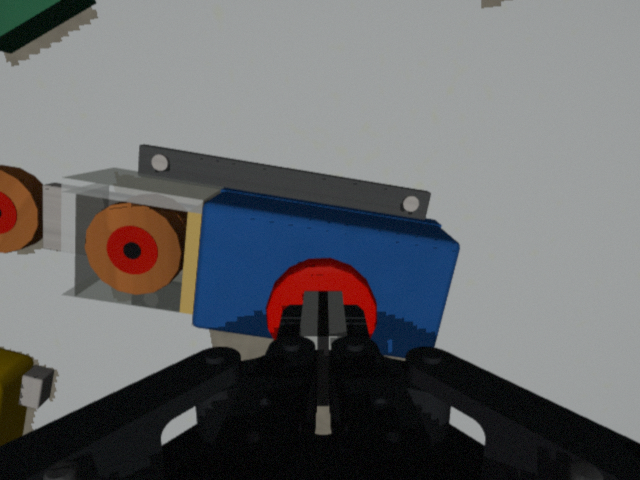

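The plunger is bottomed (22 N), and the wheel is out at (10,210) with the ram just behind it. Next I'll let the plunger up, then move to the wheel with the fingers partly open.

>>> play_rows --plan '[[[0, 0, -0.004, 0], [0, 0, -0.008, 0], [0, 0, -0.012, 0], [0, 0, -0.016, 0], [0, 0, -0.02, 0], [0, 0, -0.024, 0], [0, 0, -0.028, 0], [0, 0, -0.04, 0], [0, 0, -0.06, 0], [-0.005, -0.03, -0.07, 0], [-0.01, -0.06, -0.07, 0], [-0.015, -0.09, -0.07, 0], [-0.02, -0.12, -0.07, 0], [-0.02, -0.145, -0.07, 0], [-0.02, -0.155, -0.07, 0], [-0.02, -0.155, -0.07, 0], [-0.02, -0.155, -0.07, 0]]]'

```text
clock: 5.3
tool_pos: [0.5237, -0.0962, 0.1606]
ee_rot: [3.141, -0.0, -0.088]
ft_force: [-0.1, -0.6, -0.3]
finger_gap: 0.0001
grip_force: 0.0
```

>>> play_rows --plan '[[[0, 0, 0, 0], [0, 0, 0, 0], [0, 0, 0, 0]]]' --fingers -0.4

```text
clock: 5.6
tool_pos: [0.5236, -0.0956, 0.1603]
ee_rot: [-3.142, 0.0, -0.088]
ft_force: [0.2, 0.8, -0.8]
finger_gap: 0.0259
grip_force: 0.0
```

Run:
```python
from h import *
print(shift([.525,-.095,.016]))
cv2.imwrite("pics/w3.png",env.read_camera("wrist")[:,:,::-1])
cv2.imwrite("pics/t3.png",env.read_camera("top")[:,:,::-1])
```

```text
(array([ 0.0013, -0.0007,  0.1443]), None, array([ 0.5236, -0.0956,  0.1603]), array([-3.142,  0.   , -0.088]), array([ 0.22,  0.84, -0.76]), 5.6, 0.02586704232864214)
```

View pics/w3.png

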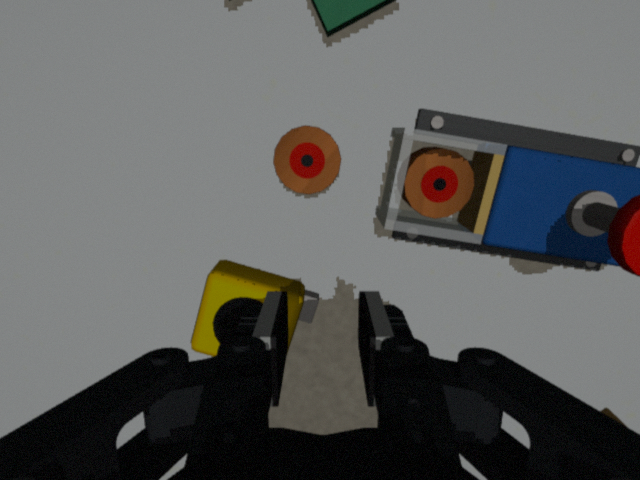

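The wheel rests at (307,160), and the plunger is back up. The tape's tab at (315,305) is close to where the fingers would come down, so I'll measure it.

```bash
cat >> h.py <<'E'
def wray(p,z,s):
    c=env.get_calibration("wrist");R=Ro.from_euler("xyz",s["ee_rot"]).as_matrix();M=c["T_tool_cam"]
    d=R@M[:3,:3]@np.linalg.solve(c["camera_matrix"],[p[0],p[1],1.]);o=s["tool_pos"]+R@M[:3,3]
    return (o+d*(z-o[2])/d[2])[:2].round(4)
E
python3 - <<'E'
from h import *
s=env.get_state()
print("wheel",wray((307,160),.014,s))
for n,p,z in[("tab end r",(319,297),.02),("tab end b",(314,320),.01),("tape TR",(304,285),.034),("tape BR",(290,345),.034),("tape TL",(222,262),.034),("mag front top",(412,127),.046),("mag front bot",(389,235),.046),("foot corner",(420,110),.006),("wheel3",(440,184),.028),("block corner",(328,33),.018)]:
    print(n,wray(p,z,s))
im=cv2.imread("pics/t3.png");h=cv2.cvtColor(im,cv2.COLOR_BGR2HSV)
m=cv2.inRange(h,(3,90,60),(18,255,255));k=np.zeros_like(m);k[190:230,375:412]=m[190:230,375:412]
ys,xs=np.nonzero(k);print(len(xs),ray("top",((xs.min()+xs.max())/2,(ys.min()+ys.max())/2),.01))
E
```

```text
wheel [ 0.5702 -0.0904]
tab end r [ 0.4778 -0.0898]
tab end b [ 0.4562 -0.0841]
tape TR [ 0.4927 -0.0815]
tape BR [ 0.4508 -0.0679]
tape TL [ 0.5128 -0.0312]
mag front top [ 0.5853 -0.1518]
mag front bot [ 0.5244 -0.1361]
foot corner [ 0.5947 -0.1653]
wheel3 [ 0.5494 -0.1716]
block corner [ 0.6426 -0.11  ]Traceback (most recent call last):
  File "<stdin>", line 8, in <module>
    return umr_minimum(a, axis, None, out, keepdims, initial, where)
ValueError: zero-size array to reduction operation minimum which has no identity
```

>>> play_rows --plan '[[[0.004, -0.005, 0.03, 0], [0.009, -0.01, 0.06, 0], [0.009, -0.01, 0.09, 0], [0.009, -0.01, 0.115, 0], [0.009, -0.01, 0.13, 0], [0.009, -0.01, 0.138, 0], [0.009, -0.01, 0.143, 0], [0.009, -0.01, 0.145, 0], [0.009, -0.01, 0.145, 0], [0.009, -0.01, 0.145, 0]]]'

```text
clock: 6.7
tool_pos: [0.5338, -0.0858, 0.0159]
ee_rot: [-3.142, -0.001, -0.087]
ft_force: [0.1, -0.8, 0.8]
finger_gap: 0.0255
grip_force: 0.0
```

Run:
```python
from h import *
o=np.array([.0286,-.0025,0])
for g in([.5702,-.0895,.015],[.6335,-.0709,.015],[.6563,-.0811,.015]): print(shift(np.array(g)-o))
cv2.imwrite("pics/w4.png",env.read_camera("wrist")[:,:,::-1])
```

```text
(array([0.0078, 0.0005, 0.0009]), None, array([ 0.5338, -0.0858,  0.0159]), array([-3.142e+00, -1.000e-03, -8.700e-02]), array([ 0.06, -0.76,  0.79]), 6.7, 0.025544342514494982)
(array([ 0.0693, -0.0235,  0.001 ]), None, array([ 0.5338, -0.0858,  0.0159]), array([-3.142e+00, -1.000e-03, -8.700e-02]), array([ 0.06, -0.76,  0.79]), 6.7, 0.025544342514494982)
(array([ 0.0929, -0.0153,  0.001 ]), None, array([ 0.5338, -0.0858,  0.0159]), array([-3.142e+00, -1.000e-03, -8.700e-02]), array([ 0.06, -0.76,  0.79]), 6.7, 0.025544342514494982)
```

View pics/w4.png

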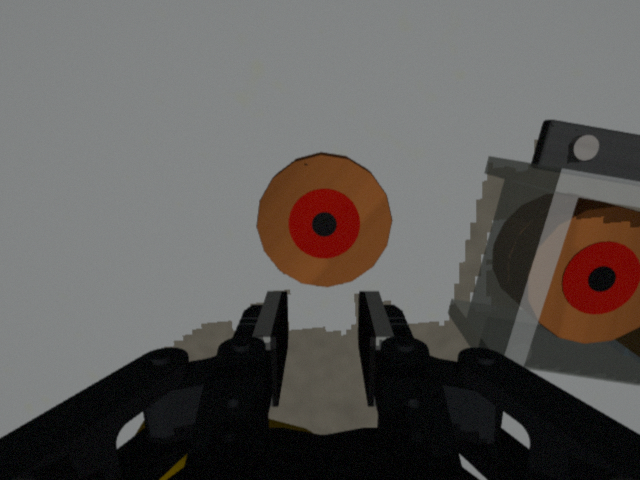

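The wheel at (324,224) is centred between the fingertips at x 277 and 368. Now the first leg of the push.

>>> play_rows --plan '[[[0.004, 0, 0.001, 0], [0.007, 0, 0.001, 0], [0.01, -0.001, 0.001, 0], [0.014, -0.0025, 0.001, 0], [0.018, -0.004, 0.001, 0], [0.023, -0.006, 0.001, 0], [0.028, -0.008, 0.001, 0], [0.033, -0.01, 0.001, 0], [0.038, -0.012, 0.001, 0], [0.043, -0.0135, 0.001, 0], [0.048, -0.0155, 0.001, 0], [0.053, -0.0175, 0.001, 0], [0.058, -0.0195, 0.001, 0], [0.062, -0.021, 0.001, 0], [0.066, -0.022, 0.001, 0], [0.069, -0.0235, 0.001, 0], [0.069, -0.0235, 0.001, 0], [0.069, -0.0235, 0.001, 0]]]'

```text
clock: 8.55
tool_pos: [0.6042, -0.0683, 0.0143]
ee_rot: [-3.142, 0.0, -0.087]
ft_force: [-0.6, -0.3, 0.0]
finger_gap: 0.0255
grip_force: 0.0
```

Run:
```python
from h import *
o=np.array([.0286,-.0025,0])
for g in([.6335,-.0709,.015],[.6563,-.0811,.015]): print(shift(np.array(g)-o))
cv2.imwrite("pics/w5.png",env.read_camera("wrist")[:,:,::-1])
```

```text
(array([ 0.0007,  0.    , -0.0007]), None, array([ 0.6042, -0.0683,  0.0143]), array([-3.142,  0.   , -0.087]), array([-0.6 , -0.31,  0.  ]), 8.55, 0.025489970665646542)
(array([ 0.0243,  0.0082, -0.0007]), None, array([ 0.6042, -0.0683,  0.0143]), array([-3.142,  0.   , -0.087]), array([-0.6 , -0.31,  0.  ]), 8.55, 0.025489970665646542)
```

View pics/w5.png

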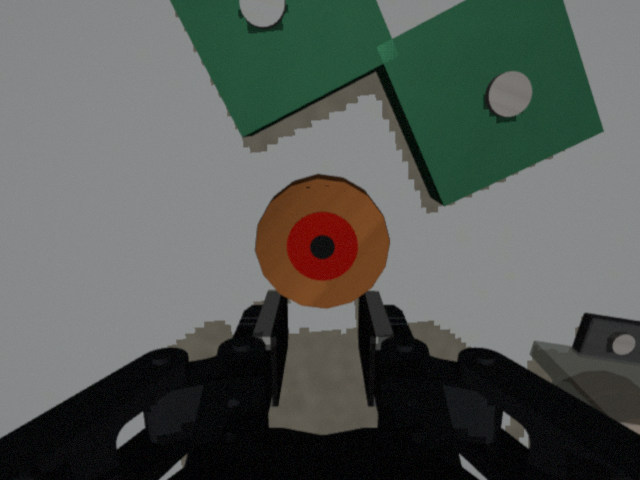

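The wheel is seated at (322,246) between the fingertips. The notch's vertex is at about (381,68) and its outer corners at (245,136) and (443,205). I'll work out the remaining travel relative to these walls.

Run:
```python
from h import *
s=env.get_state();im=cv2.imread("pics/w5.png")
W=lambda p,z=.018:wray(p,z,s)
w=W((322,246),.014);print("wheel",w)
# fit walls with sub-pixel top edges: green mask boundary
A,B,C,D=W((245,136)),W((378,72)),W((443,205)),W((380,72))
print(A,B,C,D)
def off(P,Q):
    t=(Q-P)/np.linalg.norm(Q-P);n=np.array([-t[1],t[0]]);n*=np.sign(n@(w-P));return P+.022*n,t,n
P1,t1,_=off(A,B);P2,t2,_=off(C,D)
k=np.linalg.solve(np.c_[t1,-t2],P2-P1);h=P1+k[0]*t1
print("home",h,"angle",np.degrees(np.arccos(t1@t2)))
R=Ro.from_euler("xyz",s["ee_rot"]).as_matrix();print("tool shift",(R.T@np.r_[h-w,0]).round(4))
```

```text
wheel [ 0.6336 -0.0718]
[ 0.6698 -0.0526] [ 0.6838 -0.092 ] [ 0.6444 -0.1096] [ 0.6837 -0.0926]
home [ 0.65635188 -0.0804599 ] angle 93.8302103525984
tool shift [ 0.0234  0.0067 -0.    ]
```

>>> play_rows --plan '[[[0.003, 0.001, 0, 0], [0.006, 0.002, 0, 0], [0.009, 0.003, 0, 0], [0.012, 0.004, 0, 0], [0.015, 0.005, 0, 0], [0.018, 0.006, 0, 0], [0.02, 0.0065, 0, 0], [0.022, 0.007, 0, 0], [0.023, 0.0073, 0, 0], [0.023, 0.0073, 0, 0]]]'

```text
clock: 9.6
tool_pos: [0.6267, -0.0776, 0.0143]
ee_rot: [-3.142, -0.0, -0.087]
ft_force: [-0.2, -0.6, -0.3]
finger_gap: 0.0255
grip_force: 0.0
```

>>> play_rows --plan '[[[0.0005, 0.0002, 0, 0], [0.001, 0.0003, 0, 0], [0.001, 0.0003, 0, 0], [0.001, 0.0003, 0, 0]]]'

```text
clock: 10.0
tool_pos: [0.6276, -0.078, 0.0143]
ee_rot: [-3.141, -0.0, -0.087]
ft_force: [-0.4, 0.6, 1.0]
finger_gap: 0.0252
grip_force: 0.0
```

Run:
```python
from h import *
print(shift([.6277,-.0786,.015]))
cv2.imwrite("pics/w6.png",cv2.resize(env.read_camera("wrist")[20:320,150:550,::-1],None,fx=2,fy=2))
```

```text
(array([ 0.0002,  0.0006, -0.0007]), None, array([ 0.6276, -0.078 ,  0.0143]), array([-3.141, -0.   , -0.087]), array([-0.4 ,  0.55,  1.01]), 10.0, 0.025152842345530047)
```

View pics/w6.png

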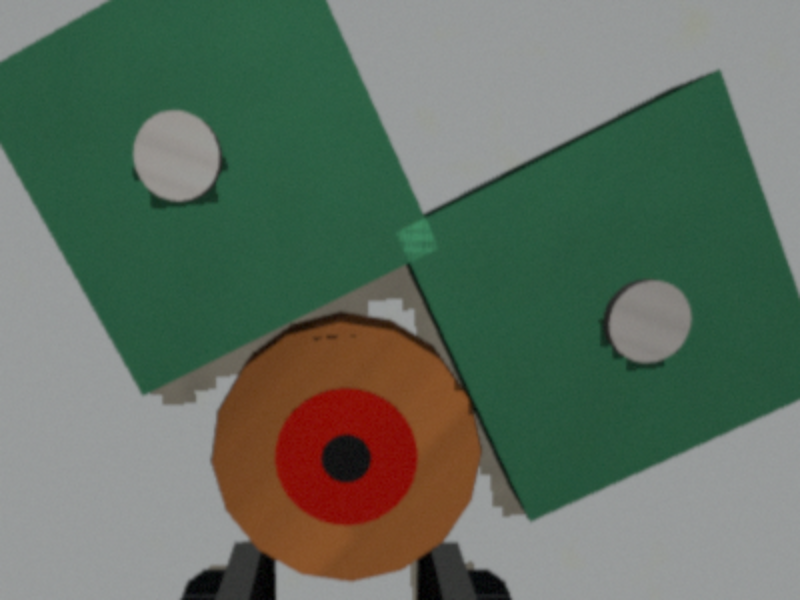

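The wheel, with its hub at crop (346,458), is almost touching both notch walls, and there's no force yet. I'll nudge on in small steps.

>>> play_rows --plan '[[[0.0005, 0.0002, 0, 0], [0.001, 0.0003, 0, 0], [0.001, 0.0003, 0, 0], [0.001, 0.0003, 0, 0]]]'

```text
clock: 10.45
tool_pos: [0.6285, -0.0784, 0.0143]
ee_rot: [-3.142, 0.0, -0.087]
ft_force: [-0.1, -0.3, 0.6]
finger_gap: 0.0256
grip_force: 0.1
```

>>> play_rows --plan '[[[0.0005, 0.0002, 0, 0], [0.001, 0.0003, 0, 0], [0.001, 0.0003, 0, 0], [0.001, 0.0003, 0, 0]]]'

```text
clock: 10.85
tool_pos: [0.6292, -0.0786, 0.0142]
ee_rot: [-3.141, 0.001, -0.087]
ft_force: [-3.5, 2.8, 1.8]
finger_gap: 0.0253
grip_force: 2.1
```

>>> play_rows --plan '[[[0.0005, 0.0002, 0, 0], [0.0007, 0.0003, 0, 0], [0.0007, 0.0003, 0, 0]]]'

```text
clock: 11.15
tool_pos: [0.6296, -0.0786, 0.0141]
ee_rot: [-3.141, 0.002, -0.087]
ft_force: [-6.2, 4.4, 1.8]
finger_gap: 0.0253
grip_force: 3.7
```

Run:
```python
from h import *
print(shift([.6277,-.0786,.015]))
cv2.imwrite("pics/w7.png",cv2.resize(env.read_camera("wrist")[20:320,150:550,::-1],None,fx=2,fy=2))
```

```text
(array([-0.0019,  0.0001, -0.0009]), None, array([ 0.6296, -0.0786,  0.0141]), array([-3.141e+00,  2.000e-03, -8.700e-02]), array([-6.24,  4.39,  1.79]), 11.15, 0.02529530840797815)
```

View pics/w7.png

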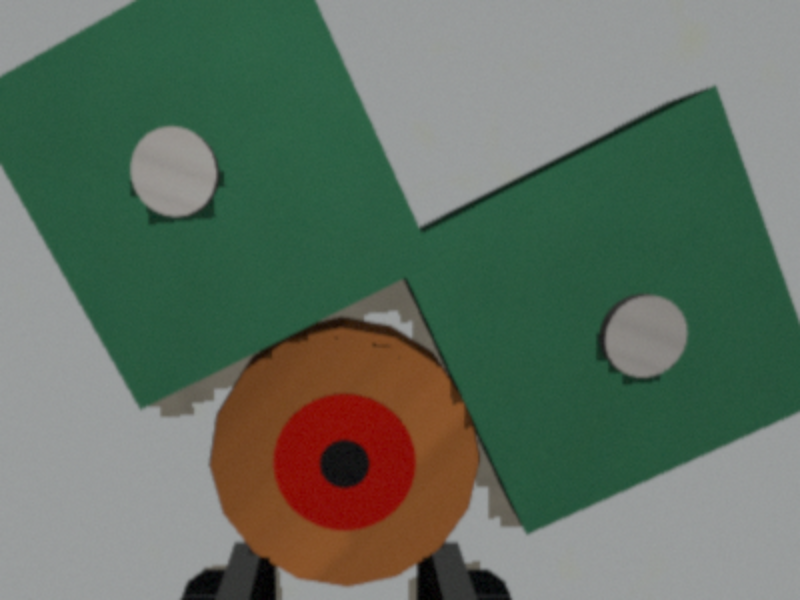

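The wheel touches both walls, and the 7.6 N reaction lies between the two wall normals. I'll back straight out, then rise.

>>> play_rows --plan '[[[-0.0005, 0, 0, 0], [-0.001, 0, 0, 0], [-0.002, 0, 0, 0], [-0.004, 0, 0, 0], [-0.008, 0, 0, 0], [-0.015, 0, 0, 0], [-0.022, 0, 0, 0], [-0.028, 0, 0, 0], [-0.03, 0, -0.005, 0], [-0.03, 0, -0.03, 0], [-0.03, 0, -0.06, 0], [-0.03, 0, -0.06, 0], [-0.03, 0, -0.06, 0]]]'

```text
clock: 12.5
tool_pos: [0.6005, -0.0765, 0.0749]
ee_rot: [-3.141, -0.001, -0.087]
ft_force: [0.5, -0.3, -0.0]
finger_gap: 0.0259
grip_force: 0.0
```

Run:
```python
from h import *
print(shift([.6277,-.0786,.015]))
im=env.read_camera("wrist")[:,:,::-1];cv2.imwrite("pics/w8.png",cv2.resize(im[0:300,150:550],None,fx=2,fy=2,interpolation=cv2.INTER_CUBIC))
cv2.imwrite("pics/w8full.png",im)
```

```text
(array([ 0.0272, -0.0003,  0.0599]), None, array([ 0.6005, -0.0765,  0.0749]), array([-3.141e+00, -1.000e-03, -8.700e-02]), array([ 0.49, -0.29, -0.02]), 12.5, 0.025859957452145844)
```

View pics/w8.png

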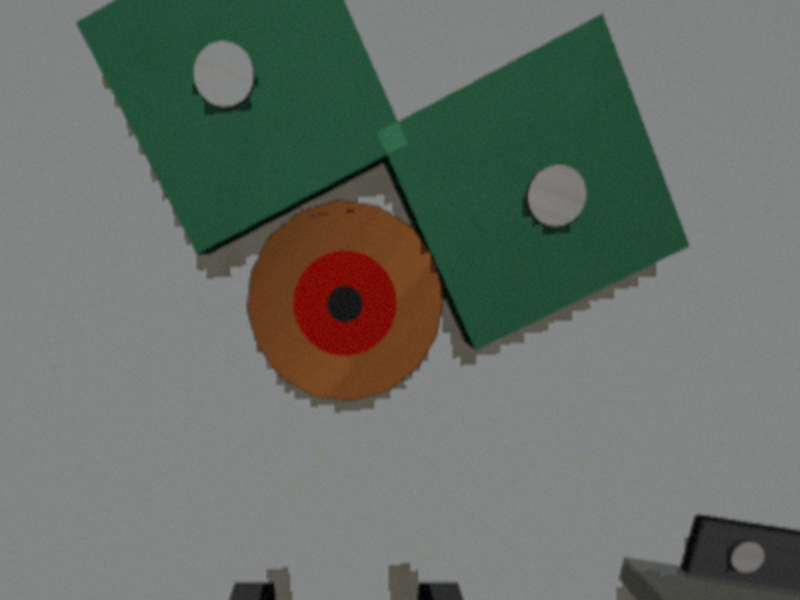

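I've miscounted: that was the 11th picture viewed, one over the limit of 10, so I'll view no more. In it the wheel (344,300) sits against both walls. I'll check the gaps numerically.

Run:
```python
from h import *
s=env.get_state();im=cv2.imread("pics/w8full.png");h=cv2.cvtColor(im,cv2.COLOR_BGR2HSV)
g=cv2.inRange(h,(60,80,40),(95,255,255));
def wallpts(a,b):  # refine along the approx edge (full-image px): green boundary sampled on normals
    a,b=np.array(a,float),np.array(b,float);t=(b-a)/np.linalg.norm(b-a);n=np.array([-t[1],t[0]]);o=[]
    gs=cv2.GaussianBlur(g,(3,3),0).astype(np.float32)
    for f in np.linspace(.08,.92,25):
        k=np.arange(-7,7,.1);P=(a+f*(b-a))+k[:,None]*n
        v=cv2.remap(gs,P[:,0].astype(np.float32)[:,None],P[:,1].astype(np.float32)[:,None],1).ravel()
        i=np.nonzero(np.diff((v>128).astype(int)))[0]
        if len(i)==1:o.append(wray(P[i[0]],.018,s))
    return np.array(o)
m=cv2.inRange(h,(0,120,60),(18,255,255))|cv2.inRange(h,(172,120,60),(180,255,255))
n,l,st,ce=cv2.connectedComponentsWithStats(cv2.morphologyEx(m,cv2.MORPH_CLOSE,np.ones((9,9))))
i=l[150,322];cn=max(cv2.findContours((l==i).astype(np.uint8),0,1)[0],key=len)[:,0]
W=np.array([wray(p,.014,s) for p in cn]);
q=least_squares(lambda q:np.hypot(*(W-q[:2]).T)-q[2],[*W.mean(0),.022],loss="soft_l1",f_scale=.0005).x;print("wheel",q)
for a,b in(((251.5,126),(342.5,79)),((343.5,79),(387,174))):
    p=wallpts(a,b);vx,vy,x,y=cv2.fitLine(p.astype(np.float32),1,0,.01,.01).ravel()
    print(len(p),"dist",abs((q[0]-x)*vy-(q[1]-y)*vx),"ang",np.degrees(np.arctan2(vy,vx)))
```

```text
wheel [ 0.58777725 -0.07495749  0.155225  ]
25 dist 0.08413234447576681 ang -68.7166
25 dist 0.05286373953564072 ang 21.535675
```

Run:
```python
from h import *
s=env.get_state();im=cv2.imread("pics/w8full.png");h=cv2.cvtColor(im,cv2.COLOR_BGR2HSV)
m=cv2.inRange(h,(0,120,60),(18,255,255))|cv2.inRange(h,(172,120,60),(180,255,255))
n,l,st,ce=cv2.connectedComponentsWithStats(m);i=l[150,285];print(i,st[i])
cn=max(cv2.findContours((l==i).astype(np.uint8),0,1)[0],key=len)[:,0]
W=np.array([wray(p,.014,s) for p in cn])
q=least_squares(lambda q:np.hypot(*(W-q[:2]).T)-q[2],[*W.mean(0),.022],loss="soft_l1",f_scale=.0005).x;print("wheel",q,"hub",wray((322.2,150.5),.014,s))
g=cv2.GaussianBlur(cv2.inRange(h,(60,80,40),(95,255,255)),(3,3),0).astype(np.float32)
for a,b in(((251.5,126),(342.5,79)),((343.5,79),(387,174))):
    a,b=np.array(a),np.array(b);t=(b-a)/np.linalg.norm(b-a);nn=np.array([-t[1],t[0]]);o=[]
    for f in np.linspace(.08,.92,25):
        P=((a+f*(b-a))+np.arange(-7,7,.1)[:,None]*nn).astype(np.float32)
        v=cv2.remap(g,P[:,:1],P[:,1:],1).ravel();k=np.nonzero(np.diff((v>128).astype(int)))[0]
        if len(k)==1:o.append(wray(P[k[0]],.018,s))
    o=np.array(o);vx,vy,x,y=cv2.fitLine(o.astype(np.float32),1,0,.01,.01).ravel()
    print(len(o),"dist",abs((q[0]-x)*vy-(q[1]-y)*vx),np.ptp(o,0))
```

```text
1 [ 274  100   97  100 7234]
wheel [ 0.65594067 -0.0821348   0.02105132] hub [ 0.6563 -0.0822]
25 dist 0.02322314696558499 [0.0128 0.0336]
25 dist 0.02116602517041242 [0.0342 0.0133]
```

The right wall measures about 21.2 mm from the wheel's centre and the left about 23.2 mm, so there may be a 1–2 mm gap at the left wall. The wheel probably wedged against the left finger. I'll nudge it along the right wall with shut fingers, using their flat front.

>>> play_rows --plan '[[[0, 0, 0, -6], [0.005, 0.005, 0, -12], [0.01, 0.01, 0, -17], [0.013, 0.014, 0, -17], [0.013, 0.014, 0.02, -17], [0.013, 0.014, 0.04, -17], [0.013, 0.014, 0.052, -17], [0.013, 0.014, 0.058, -17], [0.013, 0.014, 0.059, -17], [0.013, 0.014, 0.059, -17]]]' --fingers -1

```text
clock: 13.55
tool_pos: [0.6122, -0.0916, 0.0157]
ee_rot: [3.141, -0.0, 0.209]
ft_force: [0.3, -0.2, 0.0]
finger_gap: 0.0
grip_force: 0.0
```

>>> play_rows --plan '[[[0.003, 0, 0, 0], [0.006, 0, 0, 0], [0.009, 0, 0, 0], [0.01, 0, 0, 0], [0.011, 0, 0, 0], [0.0115, 0, 0, 0], [0.012, 0, 0, 0], [0.012, 0, 0, 0], [0.012, 0, 0, 0]]]'

```text
clock: 14.45
tool_pos: [0.6237, -0.0891, 0.0153]
ee_rot: [-3.141, -0.0, 0.21]
ft_force: [0.1, 0.6, 0.3]
finger_gap: -0.0001
grip_force: 0.0
```

>>> play_rows --plan '[[[0.0005, 0, 0, 0], [0.001, 0, 0, 0], [0.001, 0, 0, 0], [0.001, 0, 0, 0]]]'

```text
clock: 14.85
tool_pos: [0.6248, -0.0889, 0.0153]
ee_rot: [-3.142, -0.0, 0.21]
ft_force: [0.1, -0.2, -0.5]
finger_gap: 0.0001
grip_force: 0.0
```

>>> play_rows --plan '[[[0.0005, 0, 0, 0], [0.001, 0, 0, 0], [0.001, 0, 0, 0], [0.001, 0, 0, 0]]]'

```text
clock: 15.25
tool_pos: [0.6258, -0.0887, 0.0153]
ee_rot: [-3.142, -0.0, 0.21]
ft_force: [-0.9, -0.1, -0.3]
finger_gap: -0.0001
grip_force: 0.0
```

>>> play_rows --plan '[[[0.0005, 0, 0, 0], [0.001, 0, 0, 0], [0.001, 0, 0, 0], [0.001, 0, 0, 0]]]'

```text
clock: 15.65
tool_pos: [0.6266, -0.0885, 0.0153]
ee_rot: [-3.141, 0.0, 0.21]
ft_force: [-0.7, -0.1, -0.6]
finger_gap: 0.0004
grip_force: 0.6
```

```bash
cat > gap.py <<'E'
from h import *
def gap(im,s):
    h=cv2.cvtColor(im,cv2.COLOR_BGR2HSV)
    m=cv2.inRange(h,(0,120,60),(18,255,255))|cv2.inRange(h,(172,120,60),(180,255,255))
    n,l,st,ce=cv2.connectedComponentsWithStats(m);i=1+np.argmax([t[4]*(c[0]<400) for t,c in zip(st[1:],ce[1:])])
    cn=max(cv2.findContours((l==i).astype(np.uint8),0,1)[0],key=len)[:,0]
    W=np.array([wray(p,.014,s) for p in cn])
    q=least_squares(lambda q:np.hypot(*(W-q[:2]).T)-q[2],[*W.mean(0),.022],loss="soft_l1",f_scale=.0005).x
    g=cv2.inRange(h,(60,80,40),(95,255,255))
    gn=max(cv2.findContours(g,0,1)[0],key=cv2.contourArea)[:,0]
    G=np.array([wray(p,.018,s) for p in gn]);d=G-q[:2];o=[]
    for a in(20.8,-69.2):
        nv=np.array([np.cos(np.radians(a)),np.sin(np.radians(a))]);tv=np.array([-nv[1],nv[0]])
        k=(abs(d@nv-.022)<.004)&(abs(d@tv)<.018);o.append((k.sum(),round(float(np.median(d[k]@nv)),5)))
    return q.round(4),o
E
python3 - <<'E'
from gap import *
s=env.get_state();print(s["tool_pos"],s["ft_force"].round(1))
im=env.read_camera("wrist")[:,:,::-1].copy();cv2.imwrite("pics/w9.png",im);print(gap(im,s))
E
```

```text
[ 0.62659258 -0.08846653  0.01526532] [-0.7 -0.1 -0.6]
(array([ 0.6586, -0.0814,  0.0211]), [(np.int64(119), 0.02151), (np.int64(111), 0.0213)])
```

The two wall distances are now equal (21.5 and 21.3 mm). I'll press lightly to confirm firm contact.

>>> play_rows --plan '[[[0.0005, 0, 0, 0], [0.0008, 0, 0, 0], [0.0008, 0, 0, 0], [0.0008, 0, 0, 0]]]'

```text
clock: 16.1
tool_pos: [0.6268, -0.0885, 0.0152]
ee_rot: [-3.141, 0.002, 0.21]
ft_force: [-6.3, -0.8, 3.5]
finger_gap: 0.0001
grip_force: 3.1
```

>>> play_rows --plan '[[[0.0005, 0, 0, 0], [0.0006, 0, 0, 0], [0.0006, 0, 0, 0]]]'

```text
clock: 16.4
tool_pos: [0.6269, -0.0884, 0.0152]
ee_rot: [-3.141, 0.003, 0.21]
ft_force: [-10.1, -0.5, 5.1]
finger_gap: -0.0
grip_force: 4.8
```

It's firm against the left wall. Next, one flat nudge from the other side to make sure it's firm against the right wall too.

>>> play_rows --plan '[[[-0.001, 0, 0, 0], [-0.003, 0, 0, 0], [-0.008, 0, 0, 0], [-0.014, 0, 0, 0], [-0.016, 0, -0.02, 0], [-0.016, -0.005, -0.05, 7], [-0.01, -0.012, -0.05, 15], [-0.006, -0.02, -0.05, 23], [-0.003, -0.028, -0.05, 31], [0, -0.033, -0.05, 39], [0.0005, -0.033, -0.05, 47], [0.0005, -0.033, -0.03, 47], [0.0005, -0.033, -0.01, 47], [0.0005, -0.033, -0.002, 47], [0.0005, -0.033, 0, 47], [0.0005, -0.033, 0, 47]]]'

```text
clock: 18.0
tool_pos: [0.6218, -0.056, 0.0157]
ee_rot: [-3.141, -0.0, -0.61]
ft_force: [-0.0, -0.7, 0.4]
finger_gap: 0.0
grip_force: 0.0
```

>>> play_rows --plan '[[[0.003, 0, 0, 0], [0.006, 0, 0, 0], [0.008, 0, 0, 0], [0.0095, 0, 0, 0], [0.0105, 0, 0, 0], [0.0115, 0, 0, 0], [0.0115, 0, 0, 0], [0.0115, 0, 0, 0]]]'

```text
clock: 18.8
tool_pos: [0.631, -0.0623, 0.0153]
ee_rot: [-3.142, 0.0, -0.61]
ft_force: [-0.9, -0.1, 0.8]
finger_gap: 0.0002
grip_force: 0.6
```

>>> play_rows --plan '[[[0.0005, 0, 0, 0], [0.001, 0, 0, 0], [0.001, 0, 0, 0]]]'

```text
clock: 19.1
tool_pos: [0.6312, -0.0624, 0.0152]
ee_rot: [3.141, 0.002, -0.61]
ft_force: [-7.0, 2.6, 3.5]
finger_gap: -0.0003
grip_force: 3.8
```

It's firmly seated: the contact was stiff, and the reaction points along the notch axis. I'll retreat well clear.

>>> play_rows --plan '[[[-0.001, 0, 0, 0], [-0.003, 0, 0, 0], [-0.008, 0, 0, 0], [-0.015, 0, 0, 0], [-0.018, 0, -0.03, 0], [-0.02, 0, -0.07, 0], [-0.03, 0, -0.11, 0], [-0.04, 0, -0.14, 0], [-0.04, 0, -0.15, 0], [-0.04, 0, -0.15, 0], [-0.04, 0, -0.15, 0]]]'

```text
clock: 20.2
tool_pos: [0.5988, -0.04, 0.1642]
ee_rot: [3.141, 0.001, -0.61]
ft_force: [-0.4, -0.4, -0.2]
finger_gap: 0.0004
grip_force: 0.0
```

Run:
```python
from gap import *
s=env.get_state();print(s["clock"],s["tool_pos"],s["ft_force"].round(1))
im=env.read_camera("wrist")[:,:,::-1].copy();cv2.imwrite("pics/w10.png",im);print(gap(im,s))
a=cv2.imread("pics/top0.png");b=env.read_camera("top")[:,:,::-1]
d=(cv2.absdiff(a,cv2.UMat(b.copy()).get()).max(2)>45).astype(np.uint8)
n,l,st,c=cv2.connectedComponentsWithStats(d);print([t.tolist() for t in st[1:] if t[4]>25])
```

```text
20.2 [ 0.59884247 -0.03999184  0.16420995] [-0.4 -0.4 -0.2]
(array([ 0.6581, -0.0815,  0.021 ]), [(np.int64(51), 0.02163), (np.int64(48), 0.02147)])
[[361, 96, 25, 10, 119], [356, 107, 9, 10, 46], [364, 107, 8, 10, 46], [372, 107, 26, 11, 223], [264, 109, 163, 324, 26737], [406, 111, 9, 7, 42], [403, 167, 7, 11, 41], [264, 226, 19, 28, 374], [360, 247, 9, 16, 93], [305, 402, 21, 47, 275], [618, 412, 22, 41, 486], [330, 425, 36, 9, 203], [317, 435, 69, 41, 1420], [393, 436, 247, 44, 3196], [295, 462, 10, 18, 82]]
```

```bash
python3 -c "
from station import env
print(env.close_job())"
```

```text
the job is handed in; nothing more can be done
None
```

The job is handed in at about 20 s of the 51 s: one wheel came out and sits home in the green V-stop's notch, touching both walls as far as the camera and contact forces show, with the arm clear; I viewed 11 pictures, one over the limit of 10.

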